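# Tip the welded brackets over and reject the one without a boss

### The arm

A 7-joint arm with a two-finger parallel gripper is mounted at the origin on the work surface. World frame = base frame: x ahead of the robot, y to its left, z up, the work surface at z = 0. Lengths are in mm, angles in rad, forces in N, time in s.
With the tool pointing down it reaches from about 400 to 850 mm from the base axis. Payload 4.5 kg.
Tool frame: the origin (TCP) lies at the very end of the fingers, on their centre line; the grasp point (between the pads) lies 19 mm behind it; z points along the fingers, y is the direction in which the jaws open and shut (so a half turn about z gives the same grasp; the last joint's range is limited). The gripper opens to 88 mm and grips with 3 to 60 N. Pads are 18 mm wide; open, the fingers measure 123 mm over their backs; the gripper's body (75 mm by 187 mm) begins 45 mm behind the grasp point.
Start: joints at [1.229, 0.689, -0.195, 1.565, 0.157, 0.902, -0.215], TCP at [229.416, -581.397, 238.743] pointing down, gripper open.
Joint ranges: [-3.01, 3.01], [-0.46, 2.08], [-1.47, 1.51], [0.13, 2.56], [-1, 4.14], [0.04, 2.09], [-2.66, 2.66]. Speed limits (rad/s): [2.57, 2.57, 3.14, 3.14, 3.14, 3.14, 3.14].

### API

Orientations are given as [roll, pitch, yaw] about the fixed x, y, z axes, in that order (R = Rz(yaw) Ry(pitch) Rx(roll)).
In Python, from workcell import sensors, camera, ctrl gives the robot as it stands.
- The arm moves only by the tool carry_out, never from a script. Its argument "moves" is a list of rows, each a list of 7 numbers: the shift along the world's x, y, z in m, then the turn, a rotation vector about the world's x, y, z in degrees, then the closure in counts, from 0 (fully open) to 255 (shut). A call has exactly 5 rows; each row is the pose to reach, as a shift and turn from the pose commanded when the call began; what a row does not reach only later rows make up. A row lasts 1/10 s, in which the tool goes at most 50 mm and 8.59 degrees, less where a joint would pass 70% of its speed; a pose out of reach is approached as far as the arm can. A call with a gripper value outside its range is refused whole. The fingers move at their own pace and stop on an object; "grip_force" is the grip in N (left out, the last holds). Time passes only in rows, so rows that repeat a pose let the fingers close, or fill a call up. It gives the time, the measured TCP pose, the force and the opening at its end, in the units of the state.
- sensors.state(): the state, without advancing time (a new reading comes with each control period).
- camera(name): name is "scene" or "side" or "wrist"; returns a dict with "img" (400x640x3 uint8, blue, green, red), "vfov" (degrees; the focal length in pixels is half the picture's height over the tangent of half this angle, whatever the lens; pixels are square), "cx", "cy" (the principal point, pixels), "rvec" (rotation vector, rad) and "tvec" (3), from world to camera coordinates, as OpenCV has them. Camera axes: x right, y down, z forward; pixel columns grow to the right and rows downward; lengths in mm; the calibration is good to about 2 mm. A picture is of the moment at which its call begins. There is no depth.
- ctrl.finish_job(): hands the job in, once; it reports no verdict.
The state is a dict: "clock": time; "joint_pos": joint angles; "qvel": joint speeds; "tau": joint torques, N m; "tcp_pos": TCP position; "tcp_rot": TCP orientation; "ft_force": force on the tool from outside, world axes, zero at the start; "torque": the same for the moment, N m; "opening": finger opening in mm.
Only numpy, scipy, OpenCV 4.12 (cv2) and the standard library are available. Lean on these libraries where they do the work, as an engineer would, in place of code of your own. Each camera call takes 0.05 s, during which the arm holds its last target. There are 200 camera calls.

### The job

Two welded steel brackets stand on the bench. First tip each one over forwards onto its sloping side, so that its hollow underside can be seen, and see which one lacks the round boss in there; only when both lie tipped over on the bench, lay that faulty bracket inside the reject tray without dropping it, and leave the good one lying tipped over on the bench. Do not knock over the spray can or the jar.

Things in the scene. Friction and masses are not known exactly. Their poses are not given: they have to be found in the camera images.
- bracket_a: Good bracket: has the boss, a 32 mm wide, 14 mm tall steel stub with a dark bore, amid its underside. Bare steel, 0.7 kg, 76 mm deep (x), 56 wide (y), 140 tall (z). Origin: centre of the underside. As it stands at the start z is up and +x points away from the robot, give or take 20 degrees. Base plate on an 18 mm high, 5 mm thick rim all round, which hides the hollow underside.
- bracket_b: Faulty bracket: no boss, its underside is an empty hollow. Otherwise exactly like bracket_a, same origin and axes; which stands where varies. Both: a 6 mm upright plate, 56 mm wide, on the base's +x edge, up to the top; flat triangular cheeks flush with both sides (y = +-28 mm) with sloping edges from the base's front (x -38, z 24 mm) to the upright's top (x +32, z 140 mm).
- bracket_a_back (a point): Point on the flat back of bracket_a's upright, at x +38, y 0, z +120 mm in its frame. Pushed towards its -x at 100 mm up or more, the bracket tips about its front bottom edge and hardly slides; past about 45 degrees it falls by itself and rests on its sloping edges, turned 121 degrees in all, its top 77 mm above the bench, underside facing up aslant, away from the robot.
- bracket_b_back (a point): The same point of bracket_b, which tips in the same way.
- bracket_a_mid (a point): Middle of bracket_a, at x +10, y 0, z +55 mm in its frame: midway between the cheeks, near the centre of mass. It is about 25 mm above the bench once the bracket lies tipped over; the two sides are then upright, 56 mm apart, and can be gripped from above there, in balance.
- bracket_b_mid (a point): The same point of bracket_b.
- reject_tray: Reject tray: open aluminium tray fixed to the bench, to the robot's left, 240 mm (x) by 200 mm (y), 30 mm high, walls and floor 4 to 5 mm thick. Origin: centre of its underside on the bench; z up.
- spray_can: Loose spray can standing on the bench, 66 mm across, 190 mm tall. Origin: centre of its underside, z up. Must not be knocked over.
- jar: Loose white round jar with a grey lid standing on the bench, 90 mm across, 100 mm tall. Origin: centre of its underside, z up. Must not be knocked over.
Mind the look-alikes: they are no part of the job. Leave any purple or yellow look-alike of the bracket_a alone. Leave any green or orange look-alike of the bracket_b alone.

How it is judged (in metres and radians):
On the way, in this order (a step that is already met when the one before it is completed fails the run):
1. one bracket lies tipped over on its sloping side, underside showing (((angle between bracket_a's own z axis and vertical above 1.8 rad and height (world z) of bracket_a_mid below 0.045 m and linear speed of bracket_a below 0.05 m/s) or (angle between bracket_b's own z axis and vertical above 1.8 rad and height (world z) of bracket_b_mid below 0.045 m and linear speed of bracket_b below 0.05 m/s))), for 0.2 s.
2. both brackets lie tipped over on the bench, outside the tray (angle between each of bracket_a, bracket_b's own z axis and vertical above 1.8 rad and height (world z) of each of bracket_a_mid, bracket_b_mid below 0.045 m and linear speed of each of bracket_a, bracket_b below 0.05 m/s and contact force between each of bracket_a, bracket_b and reject_tray below 0.1 N), for 0.2 s.
At the end, for the whole second after the job is handed in: The bracket without a boss rests in the reject tray (its middle at least 20 mm in from the outer edges, under 70 mm high); the one with the boss lies at rest on its sloping side on the bench outside the tray, its z axis over 103 degrees from upright, its middle under 45 mm high (x of bracket_b_mid in the frame of reject_tray between -0.1 and 0.1 m and y of bracket_b_mid in the frame of reject_tray between -0.08 and 0.08 m and z of bracket_b_mid in the frame of reject_tray below 0.07 m and contact force between bracket_b and reject_tray above 1 N and linear speed of each of bracket_b, bracket_a below 0.05 m/s and angle between bracket_a's own z axis and vertical above 1.8 rad and height (world z) of bracket_a_mid below 0.045 m and contact force between bracket_a and reject_tray below 0.1 N); the robot touches nothing.
It fails at once if the spray can or the jar is knocked over (angle between any of spray_can, jar's own z axis and vertical above 0.6 rad).
It fails at once if the bracket is dropped into the tray (falls free at over 0.9 m/s, about 40 mm of fall) (linear speed of bracket_b above 0.9 m/s and horizontal distance between bracket_b_mid and reject_tray below 0.15 m and contact force between the fingers and bracket_b below 0.3 N).
It also fails if it takes over 58 s, if anything falls off the work surface, if the arm or the gripper's body presses on something with over 40 N, if the wrist force passes 120 N, or if a joint passes its speed limit or range.

## Working session

There is one attempt and no reset: what is moved stays moved. The work goes in short steps, Python scripts to look and compute and a tool call to move; the robot and the scene stay as the last step left them, time stands still between calls to the robot, and variables do not carry over. Pictures are saved under pics/ and viewed, about 8 in all and at most 12, crops included, and the job is handed in when it is done.

Besides the shell and the picture viewer there is one more tool, called after "Call:" by a JSON object that holds its "method" and its "body". carry_out: Moves the arm, as the interface text tells. Its arguments: {"type":"object","properties":{"moves":{"type":"array"},"grip_force":{"type":"number"}},"required":["moves"]}

```bash
mkdir -p pics; ls; cat > h.py <<'E'
import numpy as np, cv2
from workcell import sensors, camera, ctrl
def K(c):
    f=c["img"].shape[0]/2/np.tan(np.radians(c["vfov"])/2)
    return np.array([[f,0,c["cx"]],[0,f,c["cy"]],[0,0,1.]])
def ray(c,u,v):
    R=cv2.Rodrigues(np.array(c["rvec"],float))[0]; t=np.array(c["tvec"],float).ravel()
    return -R.T@t, R.T@np.linalg.inv(K(c))@np.array([u,v,1.])
def at_z(c,u,v,z=0):
    o,d=ray(c,u,v); return o+d*(z-o[2])/d[2]
def proj(c,P):
    return cv2.projectPoints(np.array(P,float).reshape(-1,3),np.array(c["rvec"],float),np.array(c["tvec"],float),K(c),None)[0].reshape(-1,2)
def save(name,cam):
    c=camera(cam); cv2.imwrite(f"pics/{name}.png",c["img"]); np.save(f"pics/{name}.npy",c,allow_pickle=True); return c
def load(name): return np.load(f"pics/{name}.npy",allow_pickle=True).item()
E
python3 - <<'E'
from h import *
for n in("scene","side"):
    c=save(n+"0",n); print(n,c["vfov"],c["cx"],c["cy"],ray(c,320,200))
print(sensors.state())
a=load("scene0")["img"];b=load("side0")["img"]
E
```

```text
pics
scene 51.11552901890441 326.91055905642094 198.66124480713083 (array([1238.70680193,  148.2643644 , 1003.72020996]), array([-0.60149905, -0.19381911, -0.77518793]))
side 42.04628344791045 312.917459680515 204.62002755940165 (array([-256.87801351,  732.95843607,  701.94412885]), array([ 0.62286669, -0.62563099, -0.46998617]))
{'clock': 0.1, 'joint_pos': array([ 1.22877808,  0.68991951, -0.19449983,  1.56620406,  0.15729411,
        0.9024965 , -0.21513107]), 'qvel': array([ 3.79970880e-04, -1.63632514e-03, -1.01008258e-03, -2.57388465e-03,
       -6.64643828e-04,  4.49811779e-04,  7.66478922e-05]), 'tau': array([-3.13900397e-03, -5.28497064e+01, -1.27158064e+00, -1.53836256e+01,
       -5.25970850e-02,  2.03648138e-03,  3.57465115e-05]), 'tcp_pos': array([ 229.14511029, -580.88583467,  237.98719686]), 'tcp_rot': array([-3.13995849e+00,  1.23918840e-04,  3.75839884e-01]), 'ft_force': array([ 0.36991672, -0.49683399,  0.12820397]), 'torque': array([ 0.05428631,  0.01668121, -0.02549426]), 'opening': 88.30000939433135}
```

View pics/scene0.png

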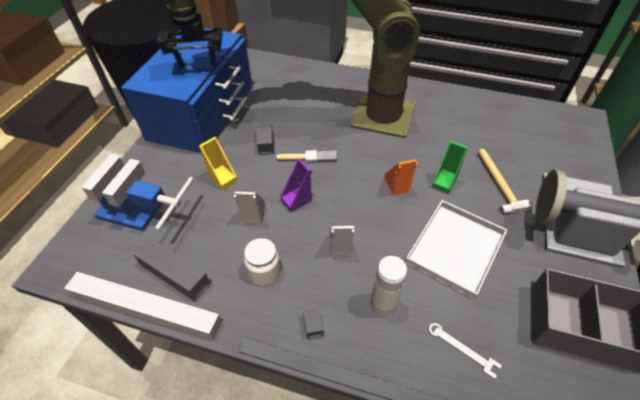

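View pics/side0.png

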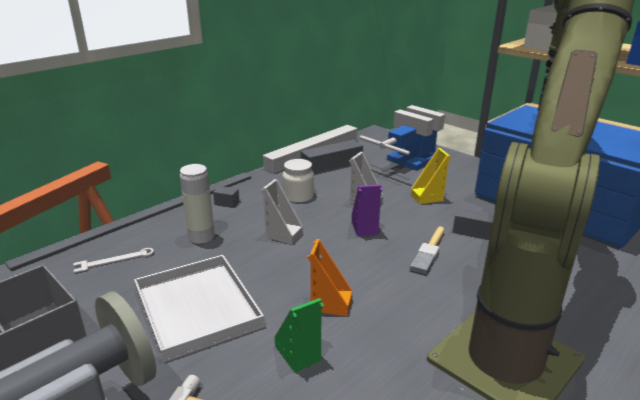

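The scene view shows two bare-steel brackets, at (248,207) and (342,240). The look-alikes are purple (298,187), yellow (218,163), orange (401,177) and green (450,167). Only the two grey ones fit "bare steel". The jar is at (262,262), the can at (388,285) and the tray at (458,247). I'll confirm the brackets in one enlarged crop and measure from it.

```bash
python3 - <<'E'
from h import *
a=load("scene0")["img"][180:270,225:365];b=load("side0")["img"][140:250,250:400]
o=np.zeros((600,700,3),np.uint8)
A=cv2.resize(a,None,fx=3.3,fy=3.3,interpolation=2);B=cv2.resize(b,None,fx=2.6,fy=2.6,interpolation=2)
A=cv2.resize(a,(467,300),interpolation=2);B=cv2.resize(b,(409,300),interpolation=2)
o[:300,:467]=A;o[300:,:409]=B
cv2.imwrite("pics/crop0.png",o)
E
```

```text
(no output)
```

View pics/crop0.png

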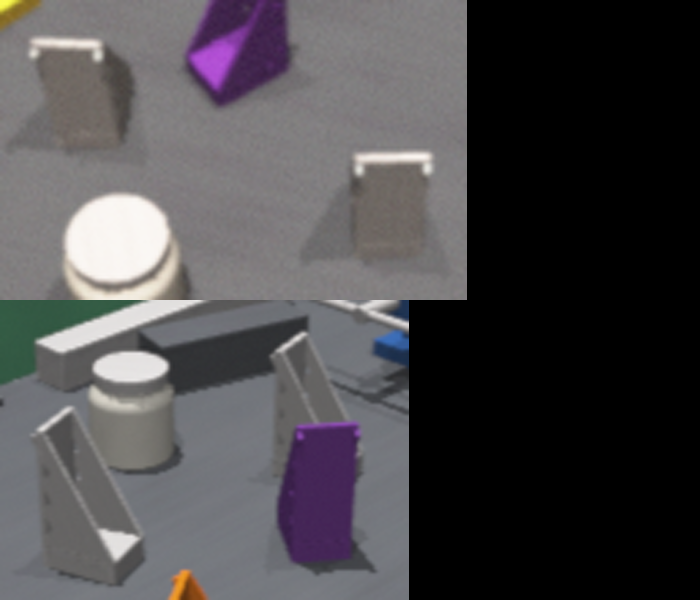

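```bash
cat >> h.py <<'E'
from scipy.optimize import least_squares
def fit(obs,x0):
    def W(p,P):
        c,s=np.cos(p[2]),np.sin(p[2]); P=np.array(P,float)
        return P@np.array([[c,s,0],[-s,c,0],[0,0,1]])+[p[0],p[1],0]
    f=lambda p:np.concatenate([(proj(c,W(p,P))-np.array(u)).ravel() for c,P,u in obs])
    r=least_squares(f,x0,x_scale=[10,10,.1]); return r.x,r.fun
E
python3 - <<'E'
from h import *
s=load("scene0");d=load("side0")
S=lambda u,v:(225+u*140/467,180+v*.3)
D=lambda u,v:(250+u*150/409,140+(v-300)*110/300)
T=[[38,-28,140],[38,28,140]];B=[[38,-28,0],[38,28,0]]
# right
oR=[(s,T+B,[S(355,164),S(432,164),S(353,252),S(424,256)]),(d,[[38,28,140],[38,-28,140],[-38,28,0],[38,28,0]],[D(34,434),D(70,408),D(114,583),D(47,570)])]
oL=[(s,T+B,[S(31,48),S(103,52),S(56,146),S(120,148)]),(d,[[38,28,140],[38,-28,140]],[D(273,355),D(303,334)])]
for n,o,g in(("R",oR,(342,250)),("L",oL,(248,220))):
    for oo in (o,o[:1]):
        p,r=fit(oo,[*at_z(s,*g)[:2],0]); print(n,p.round(1),np.degrees(p[2]).round(1),r.round(1))
# tray rim corners
print("tray",[at_z(s,*q,30)[:2].round() for q in((446,203),(506,237),(474,293),(408,252))])
print("jar",at_z(s,261,249,100).round(),"can",at_z(s,392,268,190).round())
for q in((485,185),):pass
for n,uv in dict(purple=(295,205),yellow=(220,182),orange=(402,190),green=(447,187)).items(): print(n,at_z(s,*uv).round())
print("jar side",at_z(d,298,166,100).round(),"can",at_z(d,194,170,190).round())
E
```

```text
R [6.007e+02 1.300e+00 3.000e-01] 19.1 [ 0.3 -1.6 -0.7 -2.4  0.2  1.1 -1.  -0.7  0.1 -0.9 -1.3 -0.5 -0.1  1.2
 -1.9 -1.3]
R [6.025e+02 5.500e+00 3.000e-01] 15.0 [ 0.6 -1.3 -0.4 -0.7  0.5  1.4 -0.7  0.8]
L [ 5.690e+02 -2.765e+02  2.000e-01] 12.5 [ 0.2 -1.4 -0.8 -1.4  0.6 -0.3  0.2  0.3 -0.4 -1.7 -1.4 -0.8]
L [ 5.716e+02 -2.766e+02  2.000e-01] 14.0 [ 0.1 -0.5 -0.8 -0.9  0.5  0.6  0.2  0.8]
tray [array([385., 269.]), array([460., 444.]), array([661., 371.]), array([588., 189.])]
jar [ 734. -174.  100.] can [747. 155. 190.]
purple [ 501. -170.    0.]
yellow [ 482. -431.    0.]
orange [346. 133.   0.]
green [292. 268.   0.]
jar side [ 728. -168.  100.] can [736. 156. 190.]
```

R is at about (601, 3) with yaw 17°, and L at about (570, -276) with yaw 13°. The tray centre is about (523, 318) with yaw -22°. The jar is at (731, -171) and the can at (741, 156). I'll tip L first, approaching high and closing the fingers on the way.

Call:
{"method": "carry_out", "body": {"moves": [[0.038,0.029,0,0,0,-2,255],[0.076,0.058,0,0,0,-4,255],[0.114,0.087,0,0,0,-6,255],[0.152,0.116,0,0,0,-8,255],[0.19,0.145,0,0,0,-8.5,255]], "grip_force": 20}}

```text
clock: 0.6
tcp_pos: [420.5, -434.9, 238.4]
tcp_rot: [-3.141, 0.0, 0.226]
ft_force: [0.1, -0.8, -0.1]
opening: 50.2
```

Call:
{"method": "carry_out", "body": {"moves": [[0.038,0.029,0,0,0,0,255],[0.076,0.058,0,0,0,0,255],[0.114,0.087,0,0,0,0,255],[0.152,0.116,0,0,0,0,255],[0.19,0.145,0,0,0,0,255]]}}

```text
clock: 1.1
tcp_pos: [610.4, -289.9, 238.3]
tcp_rot: [-3.141, 0.001, 0.228]
ft_force: [0.9, -0.2, -0.5]
opening: 9.9
```

Call:
{"method": "carry_out", "body": {"moves": [[0.04,0.032,0,0,0,0,255],[0.045,0.032,-0.03,0,0,0,255],[0.045,0.032,-0.075,0,0,0,255],[0.045,0.032,-0.122,0,0,0,255],[0.045,0.032,-0.122,0,0,0,255]]}}

```text
clock: 1.6
tcp_pos: [648.8, -257.2, 109.2]
tcp_rot: [-3.133, 0.013, 0.228]
ft_force: [-2.0, 0.1, -0.4]
opening: 0.6
```

Call:
{"method": "carry_out", "body": {"moves": [[-0.012,-0.003,0,0,0,0,255],[-0.025,-0.006,0,0,0,0,255],[-0.035,-0.008,0,0,0,0,255],[-0.044,-0.01,0,0,0,0,255],[-0.054,-0.012,0,0,0,0,255]]}}

```text
clock: 2.1
tcp_pos: [605.2, -271.3, 120.0]
tcp_rot: [3.138, -0.011, 0.229]
ft_force: [5.7, 2.6, 4.4]
opening: 0.5
```

Call:
{"method": "carry_out", "body": {"moves": [[-0.012,-0.003,0,0,0,0,255],[-0.024,-0.006,0,0,0,0,255],[-0.036,-0.009,0,0,0,0,255],[-0.048,-0.012,0,0,0,0,255],[-0.06,-0.014,0,0,0,0,255]]}}

```text
clock: 2.6
tcp_pos: [541.8, -286.1, 118.8]
tcp_rot: [3.139, -0.004, 0.228]
ft_force: [0.2, -0.5, 2.6]
opening: 0.5
```

Call:
{"method": "carry_out", "body": {"moves": [[-0.01,-0.002,0,0,0,0,255],[-0.02,-0.005,0,0,0,0,255],[-0.03,-0.007,0,0,0,0,255],[-0.04,-0.009,0,0,0,0,255],[-0.05,-0.012,0,0,0,0,255]]}}

```text
clock: 3.1
tcp_pos: [489.5, -297.3, 116.6]
tcp_rot: [-3.141, 0.0, 0.228]
ft_force: [0.4, 0.6, 0.7]
opening: 0.3
```

```bash
python3 - <<'E'
from h import *
c=save("scene1","scene");d=save("side1","side")
a=cv2.resize(c["img"][130:290,180:440],(650,400),interpolation=2)
b=cv2.resize(d["img"][130:260,220:480],(400,200))
cv2.imwrite("pics/v1.png",np.vstack([a,np.pad(b,((0,0),(0,250),(0,0)))]))
E
```

```text
(no output)
```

View pics/v1.png

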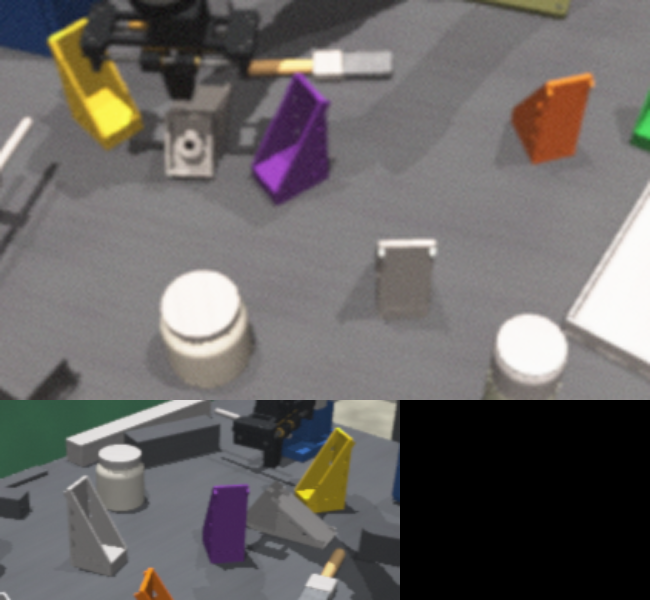

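L lies tipped with its boss visible at about (190,148) in the crop, so L is the good bracket. R is therefore the faulty one, and I'll tip it next.

Call:
{"method": "carry_out", "body": {"moves": [[0,0,0.05,0,0,0,255],[0.015,0.025,0.09,0,0,0,255],[0.035,0.065,0.11,0,0,1,255],[0.055,0.107,0.11,0,0,2,255],[0.075,0.15,0.11,0,0,4,255]]}}

```text
clock: 3.7
tcp_pos: [566.9, -146.0, 228.0]
tcp_rot: [3.14, -0.003, 0.298]
ft_force: [1.3, -0.7, 0.1]
opening: 0.8
```

Call:
{"method": "carry_out", "body": {"moves": [[0.025,0.04,0,0,0,0,255],[0.05,0.08,0,0,0,0,255],[0.075,0.12,0,0,0,0,255],[0.1,0.155,0,0,0,0,255],[0.116,0.174,0,0,0,0,255]]}}

```text
clock: 4.2
tcp_pos: [682.9, 32.6, 226.6]
tcp_rot: [-3.139, -0.002, 0.303]
ft_force: [-0.1, 0.1, -1.2]
opening: 0.5
```

Call:
{"method": "carry_out", "body": {"moves": [[0,0,0,0,0,0,255],[0,0,-0.035,0,0,0,255],[0,0,-0.075,0,0,0,255],[0,0,-0.112,0,0,0,255],[0,0,-0.112,0,0,0,255]]}}

```text
clock: 4.7
tcp_pos: [676.7, 25.2, 109.4]
tcp_rot: [-3.14, 0.012, 0.297]
ft_force: [-0.5, -0.2, -0.7]
opening: 0.4
```

Call:
{"method": "carry_out", "body": {"moves": [[-0.012,-0.003,0.003,0,0,0,255],[-0.023,-0.007,0.003,0,0,0,255],[-0.034,-0.01,0.003,0,0,0,255],[-0.045,-0.013,0.003,0,0,0,255],[-0.056,-0.017,0.003,0,0,0,255]]}}

```text
clock: 5.2
tcp_pos: [630.4, 10.1, 122.0]
tcp_rot: [3.139, -0.013, 0.297]
ft_force: [4.5, 0.9, 4.7]
opening: 0.5
```

Call:
{"method": "carry_out", "body": {"moves": [[-0.011,-0.003,0,0,0,0,255],[-0.022,-0.006,0,0,0,0,255],[-0.033,-0.01,0,0,0,0,255],[-0.044,-0.013,0,0,0,0,255],[-0.055,-0.016,0,0,0,0,255]]}}

```text
clock: 5.7
tcp_pos: [572.5, -7.2, 120.7]
tcp_rot: [3.14, -0.006, 0.296]
ft_force: [0.7, -0.1, 0.9]
opening: 0.1
```

Call:
{"method": "carry_out", "body": {"moves": [[-0.01,-0.003,0,0,0,0,255],[-0.02,-0.006,0,0,0,0,255],[-0.03,-0.009,0,0,0,0,255],[-0.04,-0.012,0,0,0,0,255],[-0.045,-0.014,0,0,0,0,255]]}}

```text
clock: 6.2
tcp_pos: [524.3, -20.9, 118.0]
tcp_rot: [3.141, 0.001, 0.297]
ft_force: [1.3, -0.7, -0.0]
opening: 0.4
```

Call:
{"method": "carry_out", "body": {"moves": [[0,0,0.05,0,0,0,255],[0,0,0.1,0,0,0,100],[0.03,0,0.15,0,0,0,0],[0.07,0.01,0.16,0,0,0,0],[0.11,0.03,0.16,0,0,0,0]]}}

```text
clock: 6.7
tcp_pos: [638.8, 7.3, 282.3]
tcp_rot: [3.138, -0.008, 0.293]
ft_force: [0.8, -0.7, -1.1]
opening: 30.4
```

```bash
python3 - <<'E'
from h import *
c=save("scene2","scene");d=save("side2","side")
a=cv2.resize(c["img"][150:260,240:400],(640,440),interpolation=2);cv2.imwrite("pics/v2.png",a)
b=cv2.resize(d["img"][130:330,220:520],(750,500),interpolation=2);cv2.imwrite("pics/v2s.png",b)
E
```

```text
(no output)
```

View pics/v2.png

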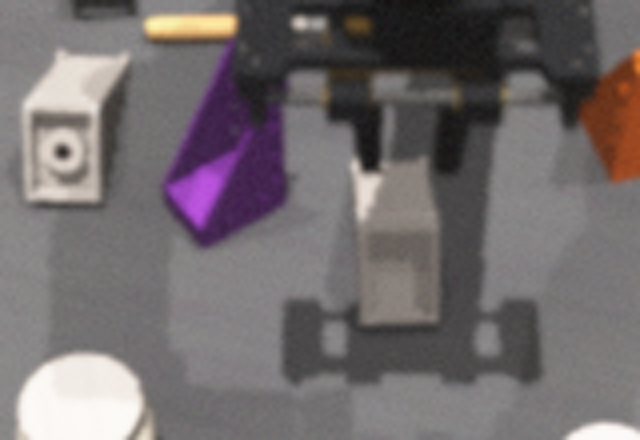

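View pics/v2s.png

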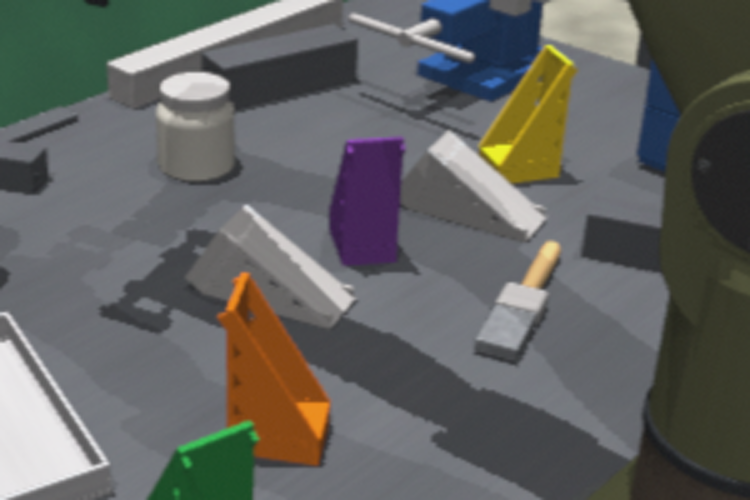

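Confirmed: R's underside is an empty hollow, at about (400,270) in the crop. Both brackets lie tipped and the jar still stands. Now I'll fit R's lying pose.

```bash
python3 - <<'E'
from h import *
s=load("scene2");d=load("side2")
A=np.radians(-121);Ry=np.array([[np.cos(A),0,np.sin(A)],[0,1,0],[-np.sin(A),0,np.cos(A)]])
L=lambda P:(np.array(P,float)@Ry.T+[0,0,44.8])
S=lambda u,v:(240+u/4,150+v/4); D=lambda u,v:(220+u/2.5,130+v/2.5)
o=[(s,L([[38,-28,0],[38,28,0],[-38,-28,0],[-38,28,0]]),[S(360,226),S(438,226),S(361,325),S(438,326)]),
   (d,L([[-38,28,0],[38,28,140]]),[D(187,281),D(336,327)])]
for oo in(o,o[:1]):
    p,r=fit(oo,[555,-10,.3]);print(p.round(1),np.degrees(p[2]).round(1),r.round(1))
    print("mid",p[:2]-52.3*np.array([np.cos(p[2]),np.sin(p[2])]))
# tray refinement from side
print([at_z(d,*q,30)[:2].round() for q in((136,289),(221,258),(263,317),(160,349))])
print(proj(s,[[523,318,30]]))
E
```

```text
[ 5.416e+02 -1.780e+01  3.000e-01] 20.0 [-0.4 -0.5 -0.1 -1.4  0.  -0.6  0.1 -1.8 -1.7 -0.9 -1.  -1.1]
mid [492.49358115 -35.71895719]
[ 5.453e+02 -1.660e+01  3.000e-01] 17.4 [-0.   0.2  0.3  0.  -0.2  0.1 -0.1 -0.3]
mid [495.35994416 -32.25014976]
[array([625., 391.]), array([594., 197.]), array([371., 258.]), array([434., 444.])]
[[458.25133994 244.21516289]]
```

```bash
python3 - <<'E'
from h import *
s=load("scene0")
for q,z in(((291,211),0),((312,200.5),0),((281,198.6),18),((310,169),140),((299,161),140)):print(at_z(s,*q,z).round())
o=[[502,-32,86]];a=np.radians(18);ex=np.array([np.cos(a),np.sin(a)]);ey=np.array([-ex[1],ex[0]])
for i in(-1,1):print((np.array([495,-32])+i*37.5*ex-93.5*ey).round())
E
```

```text
[ 526. -174.    0.]
[ 469. -126.    0.]
[ 503. -214.   18.]
[ 468. -128.  140.]
[ 448. -169.  140.]
[ 488. -133.]
[ 560. -109.]
```

The neighbouring purple bracket's edge is about 8 mm from where the gripper body would go. I'll grasp with the jaws about 5 mm towards +y and let closing centre the part. The TCP goes to z ≈ 22, so the body clears the 77 mm ridge.

Call:
{"method": "carry_out", "body": {"moves": [[-0.04,-0.01,0,0,0,1,0],[-0.08,-0.02,-0.015,0,0,2,0],[-0.12,-0.03,-0.04,0,0,2,0],[-0.146,-0.035,-0.08,0,0,2,0],[-0.146,-0.035,-0.12,0,0,2,0]]}}

```text
clock: 7.3
tcp_pos: [484.3, -27.1, 157.5]
tcp_rot: [-3.142, 0.004, 0.331]
ft_force: [1.3, -0.6, -0.2]
opening: 78.4
```

Call:
{"method": "carry_out", "body": {"moves": [[0,0,-0.02,0,0,0,0],[0,0,-0.03,0,0,0,0],[0,0,-0.03,0,0,0,0],[0,0,-0.03,0,0,0,0],[0,0,-0.03,0,0,0,0]]}}

```text
clock: 7.8
tcp_pos: [490.3, -25.4, 128.8]
tcp_rot: [3.141, -0.002, 0.332]
ft_force: [-0.7, 0.4, -0.3]
opening: 88.2
```

```bash
python3 - <<'E'
from h import *
st=sensors.state();print(st["tcp_pos"],st["tcp_rot"],st["opening"])
c=save("wr","wrist");d=save("side3","side")
a=c["img"];b=cv2.resize(d["img"][150:310,240:440],(500,400),interpolation=2)
# expected side-face corners at lying pose
A=np.radians(-121);Ry=np.array([[np.cos(A),0,np.sin(A)],[0,1,0],[-np.sin(A),0,np.cos(A)]])
cv2.imwrite("pics/v3.png",np.hstack([cv2.resize(a,(300,188)),np.zeros((188,0,3),np.uint8)]))
o=np.zeros((588,640,3),np.uint8);o[:188,:300]=cv2.resize(a,(300,188));o[188:,:500]=b;cv2.imwrite("pics/v3.png",o)
E
```

```text
[490.267525   -25.40984471 128.80460568] [ 3.14082690e+00 -2.21914516e-03  3.32098407e-01] 88.16186809997849
```

View pics/v3.png

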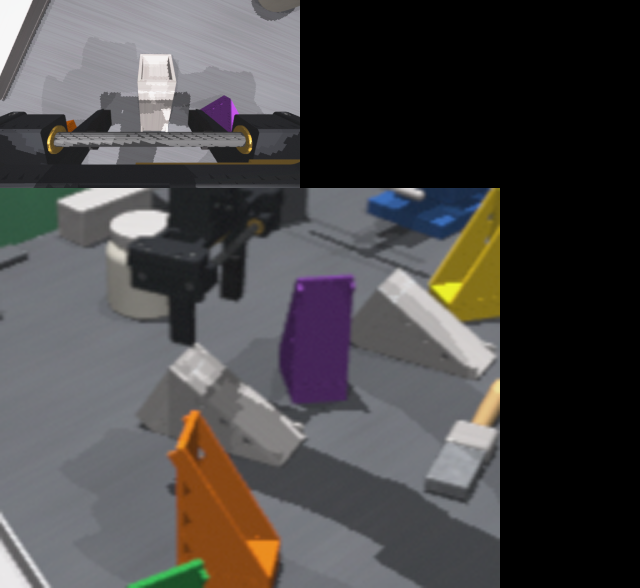

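The wrist view shows R aligned between the open fingers, centred near (157,80) against a jaw centre of about 150, which matches the planned offset. I'll descend and grip.

Call:
{"method": "carry_out", "body": {"moves": [[0.002,0,-0.03,0,0,0,0],[0.002,0,-0.06,0,0,0,0],[0.002,0,-0.085,0,0,0,0],[0.002,0,-0.1,0,0,0,0],[0.002,0,-0.106,0,0,0,0]]}}

```text
clock: 8.4
tcp_pos: [491.2, -25.3, 20.9]
tcp_rot: [-3.141, 0.001, 0.332]
ft_force: [-0.4, 0.0, -1.3]
opening: 87.9
```

Call:
{"method": "carry_out", "body": {"moves": [[0,0,0,0,0,0,40],[0,0,0,0,0,0,80],[0,0,0,0,0,0,120],[0,0,0,0,0,0,255],[0,0,0,0,0,0,255]], "grip_force": 45}}

```text
clock: 8.9
tcp_pos: [492.4, -26.3, 22.5]
tcp_rot: [3.14, -0.002, 0.331]
ft_force: [1.4, -3.8, 3.3]
opening: 55.3
```

Call:
{"method": "carry_out", "body": {"moves": [[0,0,0,0,0,0,255],[0,0,0,0,0,0,255],[0,0,0.003,0,0,0,255],[0,0,0.01,0,0,0,255],[0,0,0.02,0,0,0,255]]}}

```text
clock: 9.4
tcp_pos: [490.0, -24.4, 41.6]
tcp_rot: [-3.14, 0.003, 0.333]
ft_force: [-0.4, 0.4, -5.8]
opening: 55.6
```

R is held at 55.6 mm opening with about 6 N on the wrist. Next I'll lift it and carry it over to the tray, turning as it goes.

Call:
{"method": "carry_out", "body": {"moves": [[0,0,0.04,0,0,0,255],[0,0,0.08,0,0,0,255],[0.005,0.01,0.12,0,0,0,255],[0.01,0.03,0.15,0,0,-4,255],[0.012,0.06,0.16,0,0,-8,255]]}}

```text
clock: 9.9
tcp_pos: [504.6, 33.7, 205.3]
tcp_rot: [3.141, -0.005, 0.186]
ft_force: [0.9, -0.1, -7.1]
opening: 55.4
```

Call:
{"method": "carry_out", "body": {"moves": [[0.005,0.035,0,0,0,-5,255],[0.01,0.07,0,0,0,-10,255],[0.012,0.105,0,0,0,-16,255],[0.014,0.14,0,0,0,-22,255],[0.016,0.17,0,0,0,-28,255]]}}

```text
clock: 10.4
tcp_pos: [517.4, 207.2, 201.7]
tcp_rot: [3.142, 0.003, -0.298]
ft_force: [0.1, 0.3, -5.7]
opening: 55.3
```

Call:
{"method": "carry_out", "body": {"moves": [[0.002,0.035,0,0,0,-1,255],[0.004,0.065,0,0,0,-2,255],[0.004,0.09,0,0,0,-2,255],[0.004,0.108,0,0,0,-2,255],[0.004,0.113,0,0,0,-2,255]]}}

```text
clock: 10.9
tcp_pos: [521.6, 320.4, 201.4]
tcp_rot: [-3.141, 0.002, -0.327]
ft_force: [-0.5, 0.5, -6.8]
opening: 55.5
```

```bash
python3 - <<'E'
from h import *
st=sensors.state();print(st["tcp_pos"],st["tcp_rot"],st["opening"],st["ft_force"])
c=save("scene4","scene");d=save("wr4","wrist")
o=np.zeros((590,640,3),np.uint8);o[:350]=cv2.resize(c["img"][110:330,220:622],(640,350));o[350:,:384]=cv2.resize(d["img"],(384,240));cv2.imwrite("pics/v4.png",o)
E
```

```text
[521.64624218 320.41274373 201.41815862] [-3.14092359e+00  2.32906450e-03 -3.27081684e-01] 55.49613620579655 [-0.49024622  0.46197611 -6.82344396]
```

View pics/v4.png

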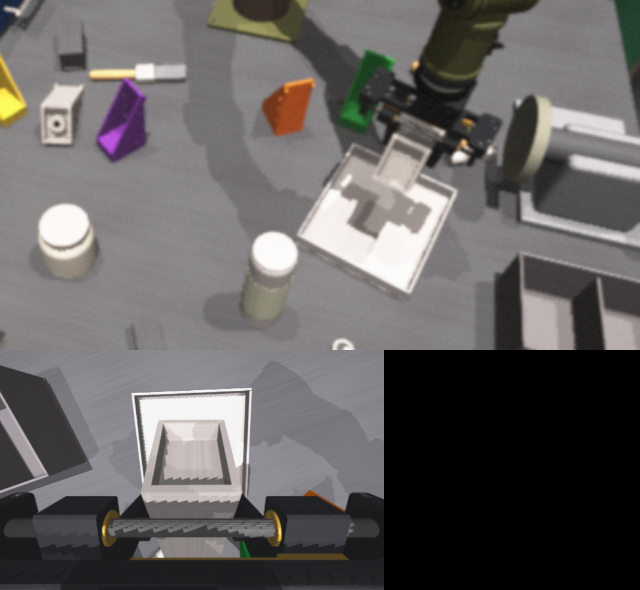

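The bracket is held, aligned with the tray and centred over it, and the can and jar still stand. Lowering it now.

Call:
{"method": "carry_out", "body": {"moves": [[0,0,-0.03,0,0,0,255],[0,0,-0.06,0,0,0,255],[0,0,-0.09,0,0,0,255],[0,0,-0.12,0,0,0,255],[0,0,-0.145,0,0,0,255]]}}

```text
clock: 11.5
tcp_pos: [523.5, 314.5, 55.5]
tcp_rot: [3.139, 0.0, -0.334]
ft_force: [-0.8, -0.4, -5.1]
opening: 55.7
```

Call:
{"method": "carry_out", "body": {"moves": [[0,0,-0.01,0,0,0,255],[0,0,-0.016,0,0,0,255],[0,0,-0.021,0,0,0,255],[0,0,-0.025,0,0,0,255],[0,0,-0.025,0,0,0,255]]}}

```text
clock: 12.0
tcp_pos: [523.7, 317.7, 32.1]
tcp_rot: [-3.141, -0.0, -0.331]
ft_force: [0.4, -0.5, -5.6]
opening: 55.4
```

Call:
{"method": "carry_out", "body": {"moves": [[0,0,-0.001,0,0,0,255],[0,0,-0.002,0,0,0,255],[0,0,-0.003,0,0,0,255],[0,0,-0.004,0,0,0,255],[0,0,-0.004,0,0,0,255]]}}

```text
clock: 12.5
tcp_pos: [523.3, 317.6, 27.6]
tcp_rot: [3.141, 0.0, -0.331]
ft_force: [1.1, -0.2, -6.3]
opening: 55.6
```

Call:
{"method": "carry_out", "body": {"moves": [[0,0,-0.001,0,0,0,255],[0,0,-0.002,0,0,0,255],[0,0,-0.003,0,0,0,255],[0,0,-0.003,0,0,0,255],[0,0,-0.003,0,0,0,255]]}}

```text
clock: 13.0
tcp_pos: [523.5, 317.7, 26.5]
tcp_rot: [-3.141, -0.0, -0.331]
ft_force: [-3.5, -1.2, 8.5]
opening: 55.5
```

The wrist force went from -6 to +8.5 N at z = 26.5, so the bracket is seated on the tray floor. I'll release it and rise.

Call:
{"method": "carry_out", "body": {"moves": [[0,0,0,0,0,0,150],[0,0,0,0,0,0,80],[0,0,0,0,0,0,0],[0,0,0,0,0,0,0],[0,0,0,0,0,0,0]]}}

```text
clock: 13.5
tcp_pos: [523.7, 317.7, 24.8]
tcp_rot: [-3.141, -0.0, -0.331]
ft_force: [-0.8, 0.3, -0.5]
opening: 82.2
```

Call:
{"method": "carry_out", "body": {"moves": [[0,0,0,0,0,0,0],[0,0,0.02,0,0,0,0],[0,0,0.06,0,0,0,0],[0,0,0.11,0,0,0,0],[0,0,0.16,0,0,0,0]]}}

```text
clock: 14.0
tcp_pos: [522.9, 317.3, 186.0]
tcp_rot: [3.14, 0.001, -0.331]
ft_force: [1.5, 0.7, 0.6]
opening: 88.0
```

Call:
{"method": "carry_out", "body": {"moves": [[0,0,0.04,0,0,0,0],[0,-0.03,0.06,0,0,0,0],[0,-0.07,0.06,0,0,0,0],[0,-0.11,0.06,0,0,0,0],[0,-0.15,0.06,0,0,0,0]]}}

```text
clock: 14.5
tcp_pos: [523.2, 166.2, 245.0]
tcp_rot: [-3.141, -0.001, -0.331]
ft_force: [-0.1, -0.4, -0.5]
opening: 88.3
```

```bash
python3 - <<'E'
from h import *
st=sensors.state();print(st["tcp_pos"],st["opening"],st["ft_force"])
c=save("scene5","scene");d=save("side5","side")
o=np.zeros((590,640,3),np.uint8);o[:350]=cv2.resize(c["img"][110:330,220:622],(640,350));o[350:,:384]=cv2.resize(d["img"],(384,240));cv2.imwrite("pics/v5.png",o)
E
```

```text
[523.22507114 166.15157229 245.03499821] 88.2688613443782 [-0.11240232 -0.38196011 -0.49493088]
```

View pics/v5.png

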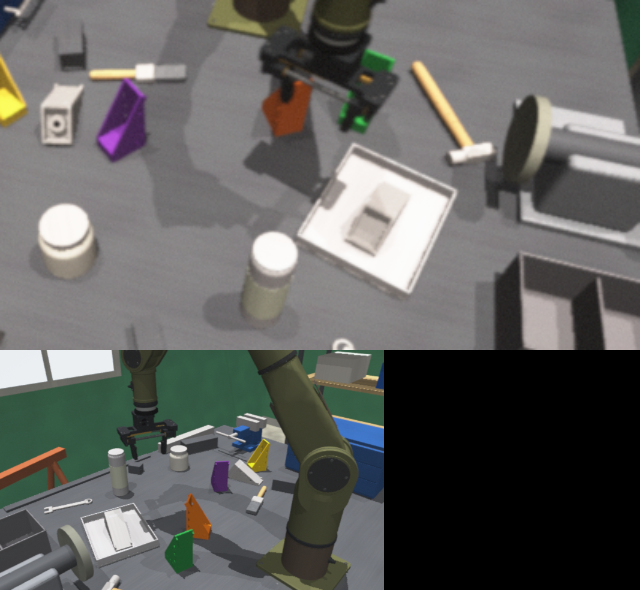

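R lies flat in the middle of the tray at about (378,215) in the picture. The good bracket still lies tipped at (60,115), its boss showing. The can and jar stand, and the gripper is clear.

```bash
python3 -c "
from h import *
print(ctrl.finish_job())"
```

```text
the job is handed in; nothing more can be done
None
```

The faulty bracket is in the reject tray and the good one lies tipped over on the bench. I've handed the job in, but it reports no verdict.

- **Tipping:** I tipped both brackets forwards by pushing on their backs. The one further to the robot's right had the boss. The other, nearly straight ahead of the robot, had an empty hollow.
- **Placing:** I gripped the faulty bracket across its sides (55.5 mm opening) and lowered it until the wrist force turned from about -6 N to +8.5 N. Then I released it with no free fall.
- **Last checks:** The final pictures show the faulty bracket in the middle of the tray and the good one still tipped with its boss showing. The spray can and jar are standing. The gripper is open and clear, with the wrist force near zero at about 14.5 s.
- **Disagreements:** The two cameras differed by up to about 16 mm on the tray centre and about 4 mm on the bracket. Both were well within the placing tolerance.

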